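# Set the bowl in front of the warmer and hold the boost dial

## Robot

A 6-joint arm with a two-finger parallel gripper is mounted at the origin on the work surface. World frame = base frame: x ahead of the robot, y to its left, z up, the work surface at z = 0. Lengths are in m, angles in degrees, forces in N, time in s.
With the tool pointing down it reaches from about 0.3 to 0.75 m from the base axis. Payload 8.5 kg.
Tool frame: the origin (TCP) lies between the finger pads; the fingertips stand env.finger_overhang ahead of it and the grasp point (between the pads) lies 2 mm behind it (env.finger_overhang is the distance from the TCP to the fingertips, in m); z points along the fingers, y is the line along which they close (so a half turn about z gives the same grasp; the last joint's range is limited). The gripper opens to 85 mm and grips with 20 to 120 N. Pads are 22 mm wide; open, the fingers measure 114 mm over their backs; the gripper's body (76 mm by 85 mm) begins 54 mm behind the grasp point. The pads swing forward as they close: fully open they stand 13 mm farther back than shut.
Start: joints at [62.149, 21.807, 74.336, -0, 83.858, -12.336], TCP at [0.147, 0.53, 0.248] pointing down, gripper open.
Joint ranges: [-178.18, 178.18], [-50.72, 133.34], [12.68, 142.11], [-81.47, 261.47], [9.98, 163.14], [-165.26, 165.26]. Speed limits (degrees/s): [136.94, 136.94, 180, 180, 180, 180].

## Interface

Orientations are given as a 3x3 rotation matrix whose columns are the frame's x, y, z axes.
In Python, from rig import env gives the robot as it stands. The module is installed in compiled form; this text tells all that it offers.
- The arm moves only by the tool jog_arm, never from a script. Its arguments are lists of equal length, an entry for each row: "hand": the finger opening in m, from 0 to 0.0854; "travel": the shift along the world's x, y, z in m, a list of three; "yaw": the turn about the world's z in rad. A call has exactly 5 rows; each row shifts and turns the commanded pose from where the row before left it; what a row does not reach is not made up. A row lasts 1/8 s, in which the tool goes at most 62.5 mm and 10.7 degrees, less where a joint would pass 70% of its speed; a pose out of reach is approached as far as the arm can. A call is refused whole if a number of a shift passes 0.0625 or a number of a turn 0.188, either way. A call with a gripper value outside its range is refused whole. The fingers move at their own pace and stop on an object; "grip_force" is the grip in N (left out, the last holds). Time passes only in rows, so rows that do not move let the fingers close, or fill a call up. It gives the time, the measured TCP pose, the force, the opening and the grip force at its end, in the units of the state.
- env.observe(): the state, without advancing time (a new reading comes with each control period).
- env.get_image(name): name is "scene" or "top"; returns the picture (384x512x3 uint8, red, green, blue); there is no depth.
- env.calibration(name): a dict with "fx", "fy", "cx", "cy" (pixels), "position" and "rotation" of the camera in the world. Camera axes: x right, y down, z forward; pixel columns grow to the right and rows downward; lengths in m; the calibration is good to about 2 mm. A picture is of the moment at which its call begins. calibration takes no time and is no camera call.
- env.close_job(): hands the job in; it is judged then, once.
The state is a dict: "time_s": time; "q": joint angles; "qvel": joint speeds; "joint_efforts": joint torques, N m; "position": TCP position; "tool_rot": TCP orientation; "ft_force": force on the tool from outside, world axes, zero at the start; "wrist_torque": the same for the moment, N m; "grip_width": finger opening in m; "gripper_force": force on a finger pad.
Only numpy, scipy, OpenCV 4.12 (cv2) and the standard library are available. Lean on these libraries where they do the work, as an engineer would, in place of code of your own. Each camera call takes 0.05 s, during which the arm holds its last target. There are 200 camera calls.

## Task

Bring the soup bowl in front of the heater: swing the carriage's clamp lever right over towards the heater to free it, slide the carriage until its pointer lines up with the heater's index, and swing the lever fully back towards the robot to clamp it there. Then turn the spring-return dial on the control box clockwise, past its first two detents, to the third mark after the rest mark (never on to the fourth), and hold it there: finish with the gripper still holding the dial against its spring. Keep the bowl upright in its seat and leave the other things on the counter alone.

Things in the scene. Friction and masses are not known exactly. Their poses are not given: they have to be found in the camera images.
- station: Bowl-warming station fixed to the counter: aluminium base plate 16 mm thick, from -130 to +180 mm in its x and +-230 mm in its y. Origin on the counter. Its x points away from the robot, towards the heater; its y runs along the rails; its yaw varies. The carriage runs on the near rail, the heater stands on the far one.
- carriage (a joint): Travel of the carriage along station +y, 0 to 0.200 m; it starts at 0. Free it slides at about 3 N, no spring; clamped it resists about 15 N. Its deck, 125 x 200 mm, top 48 mm above the counter, spans station x -75 to +50 mm, centre at station y = joint - 0.100. Bowl and grip post stand on its +y half, the clamp lever on its -y half.
- grip_post (a point): Centre of the top of the black square grip post on the carriage, 18 x 18 mm, 50 mm tall, top 98 mm above the counter, sides parallel to the station's x and y. It stands at station x -63 mm on the robot side of the bowl, 67 mm before the bowl's centre, 105 mm in +y from the clamp lever. Take or push it to slide the carriage.
- pointer (a point): Tip of the carriage's dark pointer, a 6 mm wide finger on the deck's far edge that points to the heater, 44 mm above the counter, at the same station y as the grip post and the bowl's centre.
- heater_mark (a point): Tip of the heater's index, a 6 mm wide dark finger pointing to the carriage, 60 mm above the counter; a 6 mm ridge across the heater's top carries the same line. The carriage is at its mark when pointer and index have the same station y. At the start it lies 80 to 190 mm in station +y from the pointer.
- clamp_knob (a point): Centre of the black ball, 22 mm in diameter, at the end of the clamp lever, a steel rod 10 mm thick. The lever's hinge lies along station y, 58 mm above the counter, at station x -20 mm, 72 mm from the ball's centre. The lever swings in the station's x-z plane: clamped it leans 30 degrees to the robot, released 30 degrees to the heater. Push it at or under the ball.
- clamp (a joint): Angle of the clamp lever: 0 = fully clamped (leaning towards the robot), 1.047 = fully released (leaning towards the heater), 0.524 = upright. Below about 0.5 its cam grips the rail. It takes about 2 to 5 N at the ball and stays where it is left.
- control_box: Steel box fixed to the counter, 120 x 120 mm, 55 mm tall, left or right of the station; origin under its centre; yaw varies. Five dark ticks lie on its top around the dial, 45 mm from the centre: the rest mark along the box's +x, then the first to fourth marks at 0.35, 0.70, 1.05 and 1.40 rad clockwise from it, seen from above.
- dial_grip (a point): Point on the dial's vertical axis, at the top of its grip bar, 90 mm above the counter. The dial is a black round skirt 66 mm in diameter and 8 mm thick carrying a straight grip bar 56 mm long, 14 mm wide and 26 mm tall (64 to 90 mm above the counter).
- dial_nose (a point): End of the dial's grip bar that serves as its pointer (white line on that half of the bar), 28 mm from the axis, 90 mm above the counter. At rest it points along the box's +x.
- dial (a joint): Angle of the dial, 0 at rest, growing clockwise from above, stop at 1.48 rad. A spring always drives it back (0.11 N m at rest, 0.17 at the third mark); it clicks over bumps at 0.175, 0.525, 0.875 and 1.225 rad, up to 0.23 N m in all; the detents between lie at 0.35, 0.70, 1.05, 1.40. No detent keeps the dial: let go, it returns to 0.
- bowl: Brown soup bowl, 96 mm across the rim, 56 mm tall, sitting loose on the carriage deck between four low studs; origin under its centre. It rides with the carriage.
- bowl_seat (a point): Centre of the bowl's place on the carriage deck, 48 mm above the counter.
- bowl_a: Bystander: brown bowl, 100 mm across, 58 mm tall, on the counter; origin under its centre.
- bowl_b: Bystander: brown bowl, 100 mm across, 58 mm tall, on the counter; origin under its centre.
- pepper: Bystander: glass jar, 44 mm across, 85 mm tall; origin under its centre.
- tin: Bystander: plain tin can, 72 mm across, 90 mm tall, on the side of the station opposite the control box; origin under its centre.
- ramekin: Bystander: white cup, 72 mm across, 40 mm tall; origin under its centre.
- spoon: Bystander: wooden spoon lying on the right of the station.
- mug: Bystander: white mug with a handle, 76 mm across, 85 mm tall; origin under its centre.
- heater: Heater head on the far rail (station x 122 to 168 mm): steel box 190 mm wide, top 128 mm above the counter, dark face with copper tubes towards the carriage. It stands firm at a place along the rail that varies. Origin at its middle, 20 mm above the counter; axes as the station's.
Not all that is in view belongs to the job. What is shaped like the bowl but turquoise is not meant.

How it is judged (in metres and radians):
On the way, in this order (a step that is already met when the one before it is completed fails the run):
1. clamp lever swung to release (value of joint clamp above 0.75 rad), for 0.1 s.
2. carriage stands at the heater's index, still released (value of joint clamp above 0.6 rad and y of pointer in the frame of heater_mark between -0.006 and 0.006 m and velocity of joint carriage between -0.02 and 0.02 m/s), for 0.1 s.
3. carriage clamped at the index (value of joint clamp below 0.2 rad and y of pointer in the frame of heater_mark between -0.006 and 0.006 m), for 0.2 s.
4. dial held at the third mark (value of joint dial between 0.94 and 1.16 rad), for 0.5 s.
At the end, for the whole second after the job is handed in: The robot is touching the dial and holds it still at the third detent (joint 0.94 to 1.16 rad); the clamp lever is within 0.2 rad of fully clamped; pointer and index agree within 6 mm along the rail; the bowl stands upright within 15 mm of its seat (all of step 3 and all of step 4 and velocity of joint dial between -0.1 and 0.1 rad/s and contact force between any of the fingers, the arm and dial above 1 N and distance between bowl and bowl_seat below 0.015 m and angle between bowl's own z axis and vertical below 0.15 rad); the arm keeps its last pose, push and grip.
It fails at once if the bowl is tipped or thrown from its seat (angle between bowl's own z axis and vertical above 0.4 rad or distance between bowl and bowl_seat above 0.04 m).
It fails at once if a bystander is disturbed (distance of any of bowl_a, bowl_b, pepper, tin, ramekin, spoon, mug from where it was at the start of the episode above 0.03 m).
It fails at once if the dial is turned on to the fourth mark (value of joint dial above 1.33 rad).
It also fails if it takes over 72 s, if anything falls off the work surface, if the arm or the gripper's body presses on something with over 40 N, if the wrist force passes 120 N, or if a joint passes its speed limit or range.

## Working session

There is one attempt and no reset: what is moved stays moved. The work goes in short steps, Python scripts to look and compute and a tool call to move; the robot and the scene stay as the last step left them, time stands still between calls to the robot, and variables do not carry over. Pictures are saved under pics/ and viewed, at most 10 in all, crops included, and the job is handed in when it is done.

Besides the shell and the picture viewer there is one more tool, called as a command line: name --pt "numbers of a row" for each row, then --argument value for the rest. jog_arm: Moves the arm, as the interface text tells. Its arguments: {"type":"object","properties":{"hand":{"type":"array"},"travel":{"type":"array"},"yaw":{"type":"array"},"grip_force":{"type":"number"}},"required":["hand","travel","yaw"]}

```bash
mkdir -p pics
cat > h.py <<'E'
import numpy as np, cv2
from rig import env
def ray(c,u,v):
    k=env.calibration(c);R=np.array(k["rotation"]);d=R@np.array([(u-k["cx"])/k["fx"],(v-k["cy"])/k["fy"],1.]);return np.array(k["position"]),d
def onz(c,u,v,z):
    p,d=ray(c,u,v);return p+d*(z-p[2])/d[2]
def proj(c,P):
    k=env.calibration(c);R=np.array(k["rotation"]);q=R.T@(np.array(P)-np.array(k["position"]));return np.array([k["fx"]*q[0]/q[2]+k["cx"],k["fy"]*q[1]/q[2]+k["cy"]])
def snap(c,name):
    im=np.array(env.get_image(c));cv2.imwrite(f"pics/{name}.png",cv2.cvtColor(im,cv2.COLOR_RGB2BGR));return im
E
python3 - <<'E'
from h import *
for c in("top","scene"):
    snap(c,c+"0");print(c,env.calibration(c))
im=cv2.imread("pics/top0.png");cv2.imwrite("pics/top0b.png",cv2.resize(im,(800,600),interpolation=cv2.INTER_CUBIC))
im=cv2.imread("pics/scene0.png");cv2.imwrite("pics/scene0b.png",cv2.resize(im,(800,600),interpolation=cv2.INTER_CUBIC))
print(env.finger_overhang,env.observe())
E
```

```text
top {'fx': 395.4198099391079, 'fy': 395.4198099391079, 'cx': 258.53689247778783, 'cy': 190.47762432390002, 'position': array([ 0.2127199 , -0.00585637,  1.51630514]), 'rotation': array([[ 1.20686890e-03, -9.86961110e-01,  1.60954378e-01],
       [-9.99931888e-01,  6.77431849e-04,  1.16516594e-02],
       [-1.16087703e-02, -1.60957477e-01, -9.86893068e-01]])}
scene {'fx': 357.8503470372553, 'fy': 357.8503470372553, 'cx': 256.77629841761166, 'cy': 191.02654663984083, 'position': array([1.12730241, 0.25555996, 0.92198146]), 'rotation': array([[-0.38390618,  0.69199239, -0.61136125],
       [ 0.92326003,  0.29798701, -0.2424761 ],
       [ 0.01438609, -0.65753348, -0.75328796]])}
0.017 {'time_s': 0.1, 'q': array([ 6.21490708e+01,  2.18373265e+01,  7.43798570e+01, -3.94646245e-04,
        8.38583968e+01, -1.23363474e+01]), 'qvel': array([-0.08420456, -0.07337667, -0.00512432, -0.01533552,  0.13146361,
       -0.06062195]), 'joint_efforts': array([ 3.01141023e-03, -4.49218619e+01, -2.31656653e+01, -1.98519797e-04,
        3.68009380e-03, -1.92998027e-05]), 'position': array([0.14700772, 0.52973464, 0.24777492]), 'tool_rot': array([[-9.63562524e-01,  2.67482504e-01, -6.10204147e-04],
       [ 2.67483059e-01,  9.63561853e-01, -1.16952487e-03],
       [ 2.75141998e-04, -1.29012960e-03, -9.99999130e-01]]), 'ft_force': array([-0.36789194,  0.78217028, -0.24201021]), 'wrist_torque': array([ 0.03882444, -0.01021332, -0.05756678]), 'gripper_force': 0.0, 'grip_width': 0.08536011223596773}
```

View pics/top0b.png

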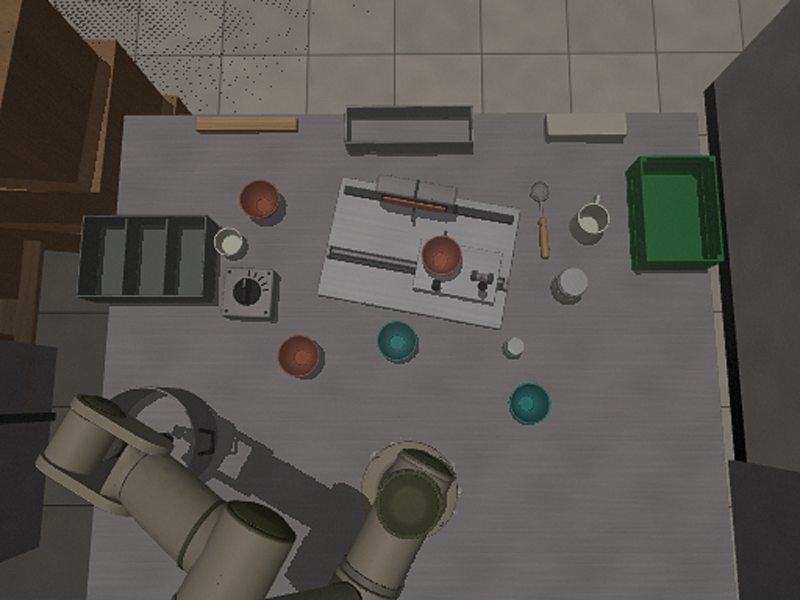

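View pics/scene0b.png

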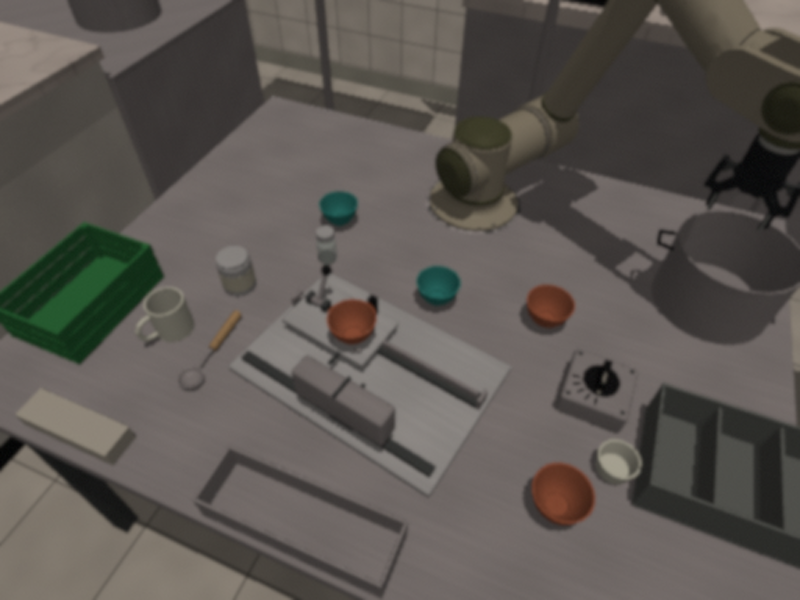

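The top view shows the station around (420,252) at 800x600 scale, with the brown bowl on the carriage at (441,256). The lever is at about (482,280), the grip post at (436,285) and the dial box at (249,293). The other brown bowls at (262,200) and (299,356) stand on the bare counter, so they are bystanders, and the turquoise ones are decoys. I'll confirm this in an enlarged crop.

Run:
```python
import cv2,numpy as np
im=cv2.imread("pics/top0.png")
a=cv2.resize(im[108:214,200:340],(800,600),interpolation=cv2.INTER_CUBIC)
cv2.imwrite("pics/c1.png",a)
b=im[165:210,135:195]; cv2.imwrite("pics/c2.png",cv2.resize(b,(800,600),interpolation=cv2.INTER_CUBIC))
```

```text
(no output)
```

View pics/c1.png

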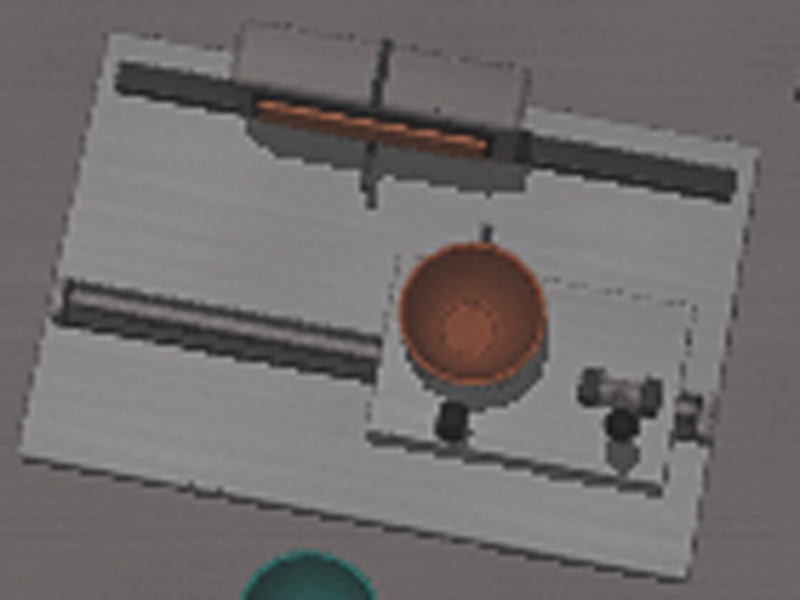

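View pics/c2.png

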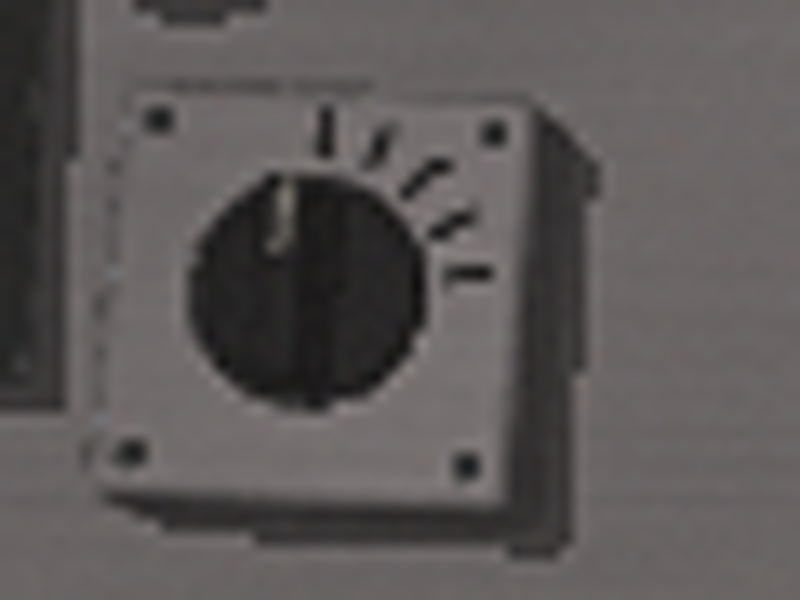

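The crop confirms the carriage bowl at (472,313), pointer tip at (487,226), index tip at (371,205), post top at (453,416) and ball at (621,425). In the dial crop, the rest mark is at (327,133), the fourth mark at (470,272) and the skirt centre at (308,290). The white nose points along the rest mark.

Run:
```python
from h import *
np.set_printoptions(precision=4,suppress=True)
def c1(x,y,z): return onz("top",200+(x+.5)/(800/140)-.5,108+(y+.5)/(600/106)-.5,z)
def c2(x,y,z): return onz("top",135+(x+.5)/(800/60)-.5,165+(y+.5)/(600/45)-.5,z)
C=np.array([c1(110,35,.016),c1(757,148,.016),c1(688,578,.016),c1(22,458,.016)])
print("corners",C[:,:2])
# station corners: far-left(+180,+230), far-right(180,-230), near-right(-130,-230), near-left(-130,230)
S=np.array([[.18,.23],[.18,-.23],[-.13,-.23],[-.13,.23]])
cs,cc=S.mean(0),C[:,:2].mean(0)
H=(S-cs).T@(C[:,:2]-cc);th=np.arctan2(H[0,1]-H[1,0],H[0,0]+H[1,1])
R=np.array([[np.cos(th),-np.sin(th)],[np.sin(th),np.cos(th)]]);o=cc-R@cs
print("yaw",th,"o",o,"res",C[:,:2]-(S@R.T+o))
for n,p in dict(index=c1(371,205,.06),pointer=c1(487,226,.044),post=c1(453,416,.098),ball=c1(621,425,.1204),rail1=c1(120,75,.03),rail2=c1(735,185,.03)).items():
    print(n,p,"station",R.T@(p[:2]-o))
for n,q in dict(far=(.0,0),).items(): pass
for n,p in dict(corner0=c2(128,90,.055),c_1=c2(525,98,.055),c_2=c2(505,500,.055),c3=c2(95,490,.055),skirt=c2(308,290,.063),rest=c2(327,133,.055),m1=c2(378,148,.055),m2=c2(427,180,.055),m3=c2(452,226,.055),m4=c2(470,272,.055),nose=c2(287,180,.09)).items(): print(n,p)
print([ (n,onz("top",x*.64,y*.64,z)) for n,x,y,z in [("bowl_a",262,200,.05),("bowlb",299,356,.05),("ramekin",230,243,.03),("turq",397,340,.05),("tin",572,285,.09),("pepper",515,347,.08)]])
```

```text
corners [[ 0.7665  0.17  ]
 [ 0.683  -0.2767]
 [ 0.3831 -0.2222]
 [ 0.4653  0.2242]]
yaw -0.18192349487526835 o [ 0.5499 -0.0216] res [[-0.0021 -0.002 ]
 [-0.0023  0.0037]
 [ 0.0027  0.0021]
 [ 0.0016 -0.0039]]
index [ 0.6301 -0.0112  0.06  ] station [0.077  0.0248]
pointer [ 0.6198 -0.0891  0.044 ] station [ 0.081  -0.0537]
post [ 0.4787 -0.0632  0.098 ] station [-0.0625 -0.0537]
ball [ 0.4686 -0.1675  0.1204] station [-0.0535 -0.1582]
rail1 [0.7322 0.161  0.03  ] station [0.1463 0.2126]
rail2 [ 0.6524 -0.2585  0.03  ] station [ 0.1437 -0.2144]
corner0 [0.525  0.4448 0.055 ]
c_1 [0.5225 0.3317 0.055 ]
c_2 [0.4075 0.3332 0.055 ]
c3 [0.4104 0.4486 0.055 ]
skirt [0.4659 0.3889 0.063 ]
rest [0.5125 0.3876 0.055 ]
m1 [0.5081 0.3729 0.055 ]
m2 [0.4989 0.3586 0.055 ]
m3 [0.4856 0.351  0.055 ]
m4 [0.4724 0.3454 0.055 ]
nose [0.492  0.3887 0.09  ]
[('bowl_a', array([0.6969, 0.3632, 0.05  ])), ('bowlb', array([0.3117, 0.2604, 0.05  ])), ('ramekin', array([0.5928, 0.4436, 0.03  ])), ('turq', array([0.3497, 0.0279, 0.05  ])), ('tin', array([ 0.475 , -0.3821,  0.09  ])), ('pepper', array([ 0.3307, -0.2467,  0.08  ]))]
```

jog_arm --hand '[0,0,0,0,0]' --pt "0.019 -0.046 0" --pt "0.019 -0.046 0" --pt "0.019 -0.046 0" --pt "0.019 -0.046 0" --pt "0.019 -0.046 0" --yaw '[0.006,0.006,0.006,0.006,0.006]' --grip_force 40

```text
time_s: 0.72
position: [0.2423, 0.2984, 0.2482]
tool_rot: [[-0.971, 0.238, -0.0], [0.238, 0.971, -0.0], [0.0, -0.0, -1.0]]
ft_force: [0.1, 0.2, 0.1]
grip_width: -0.0001
gripper_force: 0.0
```

jog_arm --hand '[0,0,0,0,0]' --pt "0.019 -0.046 0" --pt "0.019 -0.046 0" --pt "0.019 -0.046 0" --pt "0.019 -0.046 0" --pt "0.019 -0.046 0" --yaw '[0.006,0.006,0.006,0.006,0.006]'

```text
time_s: 1.35
position: [0.3373, 0.0684, 0.2483]
tool_rot: [[-0.978, 0.209, 0.0], [0.209, 0.978, 0.0], [-0.0, 0.0, -1.0]]
ft_force: [0.2, 2.2, 0.3]
grip_width: -0.0001
gripper_force: 0.0
```

jog_arm --hand '[0,0,0,0,0]' --pt "0.018 -0.046 0" --pt "0.018 -0.046 0" --pt "0.018 -0.046 0" --pt "0.018 -0.046 0" --pt "0 0 0" --yaw '[0.006,0.006,0.006,0.006,0.006]'

```text
time_s: 1.98
position: [0.4098, -0.1165, 0.2477]
tool_rot: [[-0.983, 0.183, -0.001], [0.183, 0.983, 0.0], [0.001, 0.0, -1.0]]
ft_force: [0.1, 0.0, 0.2]
grip_width: -0.0
gripper_force: 0.0
```

jog_arm --hand '[0,0,0,0,0]' --pt "0.018 -0.044 0" --pt "0 0 -0.033" --pt "0 0 -0.033" --pt "0 0 -0.033" --pt "0 0 -0.032" --yaw '[0,0,0,0,0]'

```text
time_s: 2.6
position: [0.4267, -0.1569, 0.1164]
tool_rot: [[-0.984, 0.179, -0.0], [0.179, 0.984, 0.0], [0.0, 0.0, -1.0]]
ft_force: [-0.4, 0.2, 0.8]
grip_width: -0.0001
gripper_force: 0.0
```

Run:
```python
from h import *
print(env.observe()["position"],env.observe()["ft_force"])
a=snap("scene","s1")[130:240,170:290];b=snap("top","t1")[108:214,200:340]
v=np.vstack([cv2.resize(a,(560,300),interpolation=2),cv2.resize(b,(560,300),interpolation=2)])
cv2.imwrite("pics/v1.png",v[:,:,::-1])
```

```text
[ 0.42670125 -0.15694218  0.11639907] [-0.36260656  0.2034469   0.81578869]
```

View pics/v1.png

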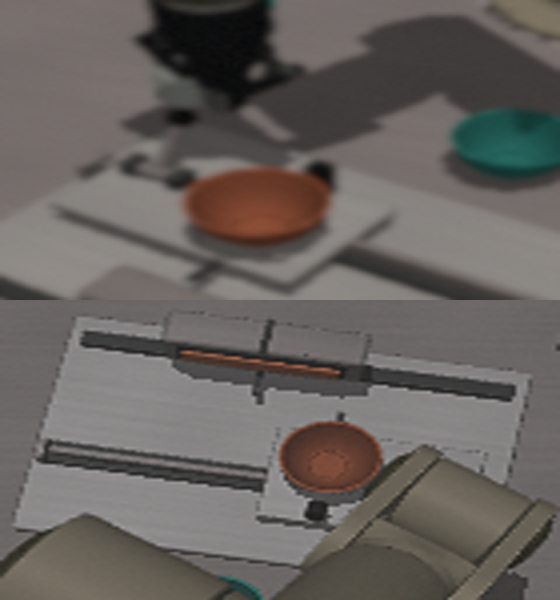

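The scene crop shows the closed fingers just on the robot side of the ball, at (180,115). Next I push the lever towards the heater.

jog_arm --hand '[0,0,0,0,0]' --pt "0.0115 -0.005 0" --pt "0.012 -0.002 0" --pt "0.012 -0.002 0" --pt "0.012 -0.002 0" --pt "0.012 -0.002 0" --yaw '[0,0,0,0,0]'

```text
time_s: 3.32
position: [0.4877, -0.1713, 0.1175]
tool_rot: [[-0.984, 0.18, 0.001], [0.18, 0.984, -0.0], [-0.001, -0.0, -1.0]]
ft_force: [-2.2, 0.1, 1.3]
grip_width: 0.0001
gripper_force: 0.8
```

jog_arm --hand '[0,0,0,0,0]' --pt "0.008 -0.0015 0" --pt "0.006 -0.001 0" --pt "0.004 -0.001 0" --pt "0 0 0" --pt "0 0 0" --yaw '[0,0,0,0,0]'

```text
time_s: 3.95
position: [0.5047, -0.1747, 0.1175]
tool_rot: [[-0.984, 0.18, 0.001], [0.18, 0.984, -0.0], [-0.001, -0.0, -1.0]]
ft_force: [-0.5, -0.7, 0.5]
grip_width: 0.0002
gripper_force: 0.0
```

jog_arm --hand '[0,0,0,0,0]' --pt "0.004 -0.0007 0" --pt "0.003 -0.0005 0" --pt "0 0 0" --pt "0 0 0" --pt "0 0 0" --yaw '[0,0,0,0,0]'

```text
time_s: 4.58
position: [0.5117, -0.1758, 0.1174]
tool_rot: [[-0.984, 0.18, 0.0], [0.18, 0.984, -0.0], [-0.0, -0.0, -1.0]]
ft_force: [-0.9, -0.0, -1.1]
grip_width: -0.0
gripper_force: 0.4
```

jog_arm --hand '[0,0,0,0,0]' --pt "0.003 -0.0005 0" --pt "0 0 0" --pt "0.003 -0.0005 0" --pt "0 0 0" --pt "0 0 0" --yaw '[0,0,0,0,0]'

```text
time_s: 5.2
position: [0.5135, -0.1757, 0.1167]
tool_rot: [[-0.984, 0.179, -0.011], [0.179, 0.984, 0.003], [0.012, 0.001, -1.0]]
ft_force: [-21.6, 1.6, 9.8]
grip_width: 0.0001
gripper_force: 11.3
```

The force reached the lever's end stop (-21.6 N). I back off, rise and move above the post.

jog_arm --hand '[0,0,0,0,0.085]' --pt "-0.015 0.003 0" --pt "-0.015 0.0025 0.01" --pt "0 0 0.04" --pt "0 0 0.04" --pt "-0.002 0.018 0" --yaw '[0,0,0,0,0]'

```text
time_s: 5.82
position: [0.4866, -0.1542, 0.2107]
tool_rot: [[-0.983, 0.181, 0.007], [0.181, 0.983, -0.004], [-0.007, -0.003, -1.0]]
ft_force: [-0.4, 0.2, -0.6]
grip_width: 0.0175
gripper_force: 0.0
```

jog_arm --hand '[0.085,0.085,0.085,0.085,0.085]' --pt "-0.002 0.03 0" --pt "-0.002 0.03 0" --pt "-0.003 0.03 0" --pt "0 0 0" --pt "0 0 0" --yaw '[0,0,0,0,0]'

```text
time_s: 6.45
position: [0.4785, -0.0634, 0.2071]
tool_rot: [[-0.984, 0.18, -0.0], [0.18, 0.984, -0.0], [0.0, -0.0, -1.0]]
ft_force: [-0.7, 0.3, -0.7]
grip_width: 0.0849
gripper_force: 0.0
```

Run:
```python
from h import *
a=snap("scene","s2")[130:240,170:290];b=snap("top","t2")[108:214,200:340]
v=np.hstack([cv2.resize(a,(400,366),interpolation=2),cv2.resize(b,(400,366),interpolation=2)])
cv2.imwrite("pics/v2.png",v[:,:,::-1])
```

```text
(no output)
```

View pics/v2.png

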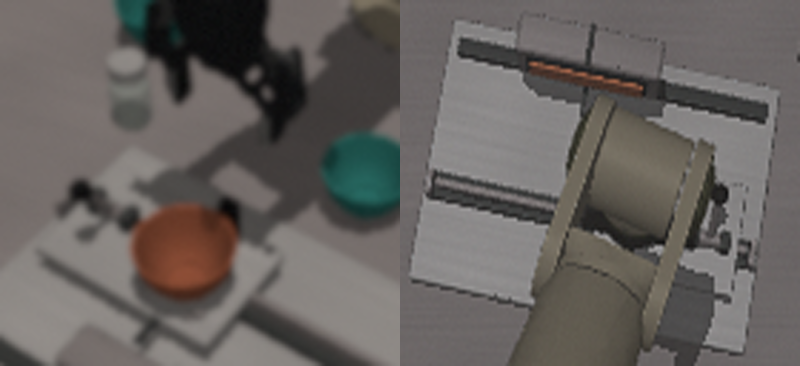

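The lever is released: in the top view the ball at (720,193) now leans to the heater side. I descend on the post and grip it.

jog_arm --hand '[0.085,0.085,0.085,0.085,0.085]' --pt "-0.003 0 -0.03" --pt "0 0 -0.03" --pt "0 0 -0.03" --pt "0 0 -0.03" --pt "0 0 0" --yaw '[0,0,0,0,0]'

```text
time_s: 7.18
position: [0.4748, -0.0636, 0.0859]
tool_rot: [[-0.984, 0.181, -0.004], [0.181, 0.984, 0.001], [0.004, 0.001, -1.0]]
ft_force: [0.3, -0.1, 1.2]
grip_width: 0.0851
gripper_force: 0.0
```

jog_arm --hand '[0.05,0.03,0.01,0.005,0.005]' --pt "0 0 0" --pt "0 0 0" --pt "0 0 0" --pt "0 0 0" --pt "0 0 0" --yaw '[0,0,0,0,0]' --grip_force 30

```text
time_s: 7.8
position: [0.4758, -0.0631, 0.0879]
tool_rot: [[-0.984, 0.18, 0.001], [0.18, 0.984, 0.0], [-0.001, 0.0, -1.0]]
ft_force: [-1.0, 2.2, 5.2]
grip_width: 0.0175
gripper_force: 31.0
```

jog_arm --hand '[0.005,0.005,0.005,0.005,0.005]' --pt "0.001 0.005 0" --pt "0.0014 0.008 0" --pt "0.0016 0.009 0" --pt "0.0018 0.01 0" --pt "0.0018 0.01 0" --yaw '[0,0,0,0,0]'

```text
time_s: 8.43
position: [0.4838, -0.0214, 0.0879]
tool_rot: [[-0.984, 0.18, 0.002], [0.18, 0.984, -0.001], [-0.002, -0.001, -1.0]]
ft_force: [0.7, -4.0, 4.1]
grip_width: 0.0176
gripper_force: 30.9
```

jog_arm --hand '[0.005,0.005,0.005,0.005,0.005]' --pt "0.0018 0.01 0" --pt "0.0018 0.01 0" --pt "0.0016 0.009 0" --pt "0.001 0.006 0" --pt "0 0 0" --yaw '[0,0,0,0,0]'

```text
time_s: 9.05
position: [0.4906, 0.0142, 0.0879]
tool_rot: [[-0.984, 0.18, 0.003], [0.18, 0.984, 0.0], [-0.003, 0.001, -1.0]]
ft_force: [5.4, 1.9, 5.8]
grip_width: 0.0174
gripper_force: 31.1
```

Run:
```python
from h import *
print(env.observe()["position"])
a=snap("scene","s3")[190:290,170:290];b=snap("top","t3")[108:214,200:340]
v=np.hstack([cv2.resize(a,(480,400),interpolation=2),cv2.resize(b,(320,400),interpolation=2)])
cv2.imwrite("pics/v3.png",v[:,:,::-1])
for p in([.6301,-.0112,.06],):print(proj("scene",p))
```

```text
[0.49061734 0.01422512 0.08791921]
[232.93881186 241.37662592]
```

View pics/v3.png

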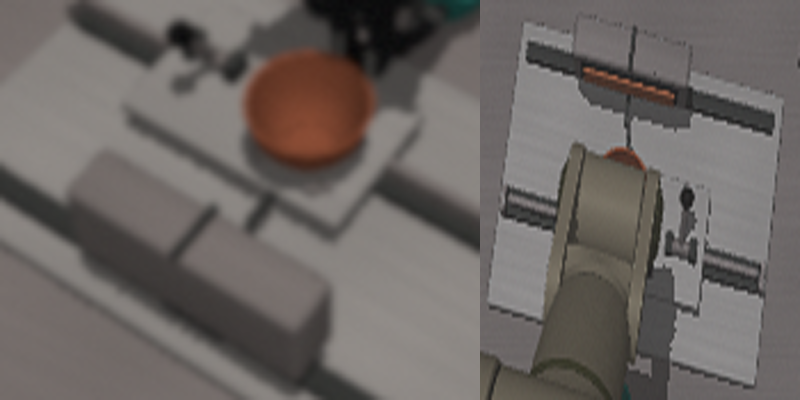

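Both views show pointer and index nearly in line: (260,212) against (190,230) in the scene crop, and about (628,120-145) in the top crop. I measure it at sub-pixel level.

Run:
```python
from h import *
th=-.182;o=np.array([.5499,-.0216]);R=np.array([[np.cos(th),-np.sin(th)],[np.sin(th),np.cos(th)]])
g=cv2.cvtColor(cv2.imread("pics/t3.png"),cv2.COLOR_BGR2GRAY).astype(float)
g0=cv2.cvtColor(cv2.imread("pics/top0.png"),cv2.COLOR_BGR2GRAY).astype(int)
print(g[112:150,256:272].astype(int))
print(g0[134:152,256:294:1][:, :].astype(int)[:,24:36])
print("expected px index",proj("top",[.6301,-.0112,.06]))
```

```text
[[107 107 105 106 105 106 105 105 103 104 105 103 103 103 103 102]
 [108 107 105 106 105 105 105 105 102 106 107 104 103 104 104 102]
 [ 98  97  96  85 100  79 103 106 105 105 107  93 104 104 103 103]
 [107 110 109 110 105 102 115  97  98 100  89  54  68 105 105 104]
 [108 108 109 108 107 108 109 110 107 111  94  58  67  94  95  96]
 [109 110 108 109 108 108 107 106 108 112  69  56  91 109 109 106]
 [111 111 110 111 109 109 111 109 110 111  68  49 109 110 106 107]
 [115 112 113 114 110 112 112 111 111 114  57  56 110 108 107 107]
 [117 114 115 115 114 114 114 112 114 101  57  49 114 110 110 111]
 [112 115 113 113 114 112 114 114 117 102  58  60 114 113 113 112]
 [114 113 113 114 113 113 113 114 117  58  54  93 112 113 113 111]
 [116 117 114 114 113 111 112 112 116  57  47 116 113 112 111 113]
 [ 95 100 104 110 114 115 116 115 116  56  55 115 112 112 111 112]
 [ 63  77  81  90  91  95  97 101  98  58  59 117 115 113 112 112]
 [ 39  46  44  51  54  57  67  79  72  46  60  97 100 105 108 111]
 [ 43  38  33  37  38  42  48  44  53  55  53  63  74  81  88  92]
 [102 107 117 113  67  41  3
[... 1711 characters left out ...]
  74  75  75  74  75  76  76  75  72  72]
 [ 74  72  74  74  74  74  72  73  74  73  73  69]
 [ 74  72  73  73  73  71  73  73  71  70  70  68]
 [136 135 136 138 138  70 137 136 136 137 136 133]
 [133 133 134 130 132 134 134 131 132 131 132 131]
 [132 132 131 132 132 134 132 133 133 131 132 131]
 [130 131 131 131 133 134 133 131 132 132 132 133]
 [130 132 130 129 132 131 132 131 131 131 130 131]
 [130 132 131 131 110 111 131 131 132 129 131 131]
 [132 130 133 133  93  50 110 132 129 131 130 131]
 [135 133 135 136  75  53 135 134 131 131 129 129]
 [135 137 122 124  76  57 137 135 133 133 132 132]
 [ 82  80  69  82  85  88  80 119 135 134 135 134]]
expected px index [264.51757709 143.81101863]
```

Run:
```python
from h import *
np.set_printoptions(precision=4,suppress=True)
th=-.182;o=np.array([.5499,-.0216]);R=np.array([[np.cos(th),-np.sin(th)],[np.sin(th),np.cos(th)]])
S=lambda p:R.T@(p[:2]-o)
for f in("top0","t3"):
    g=cv2.cvtColor(cv2.imread(f"pics/{f}.png"),cv2.COLOR_BGR2GRAY).astype(float)
    for r in range(116,125):
        w=np.clip(95-g[r,262:272],0,None);u=(w*np.arange(262,272)).sum()/w.sum()
        print(f,r,round(u,2),S(onz("top",u,r,.131)))
    lo,rows=(281,range(148,151)) if f=="top0" else (261,range(139,147))
    for r in rows:
        w=np.clip(125-g[r,lo:lo+7],0,None);u=(w*np.arange(lo,lo+7)).sum()/w.sum();print("ptr",r,round(u,2),S(onz("top",u,r,.044)),"if index",S(onz("top",u,r,.06)))
for n,p in [("ptr tip z44",(.081,.0248,.044)),("idx tip x=.1",(.1,.0248,.06)),("idx .09",(.09,.0248,.06))]:
    w=R@np.array(p[:2])+o;print(n,proj("top",[*w,p[2]]))
g=cv2.cvtColor(cv2.imread("pics/s3.png"),cv2.COLOR_BGR2GRAY)
print(g[236:256,210:244])
a=np.array([.081,.0248,.044]);print("scene ptr tip",proj("scene",[*(R@a[:2]+o),.044]),"ptr base",proj("scene",[*(R@[.05,.0248]+o),.044]))
for x in(.122,.168):print("ridge",proj("scene",[*(R@[x,.0248]+o),.131]))
```

```text
top0 116 267.44 [0.1623 0.0297]
top0 117 266.73 [0.1581 0.0316]
top0 118 266.66 [0.1543 0.0311]
top0 119 266.51 [0.1504 0.031 ]
top0 120 266.52 [0.1467 0.0303]
top0 121 266.47 [0.1429 0.0298]
top0 122 265.6 [0.1386 0.0322]
top0 123 265.56 [0.1348 0.0317]
top0 124 265.5 [0.131  0.0312]
ptr 148 284.86 [ 0.0791 -0.0543] if index [ 0.0746 -0.0542]
ptr 149 284.59 [ 0.0751 -0.0539] if index [ 0.0706 -0.0538]
ptr 150 284.5 [ 0.0711 -0.0543] if index [ 0.0667 -0.0542]
t3 116 267.43 [0.1623 0.0297]
t3 117 266.68 [0.1581 0.0318]
t3 118 266.63 [0.1543 0.0313]
t3 119 266.51 [0.1504 0.031 ]
t3 120 266.55 [0.1467 0.0302]
t3 121 266.49 [0.1429 0.0297]
t3 122 265.56 [0.1386 0.0324]
t3 123 265.56 [0.1348 0.0317]
t3 124 265.51 [0.131  0.0312]
ptr 139 264.53 [0.1004 0.0289] if index [0.0956 0.0281]
ptr 140 263.91 [0.096  0.0305] if index [0.0913 0.0297]
ptr 141 263.93 [0.0921 0.0298] if index [0.0875 0.0289]
ptr 142 264.52 [0.0886 0.0268] if index [0.084 0.026]
ptr 143 264.52 [0.0847 0.0261] if index [0.0801 0.0253]
ptr 144 264.54 [0.0808 0.0253] if index [0.0763 0.0245]
ptr 145 264.63 [0.0769 0.0242] 
[... 2409 characters left out ...]
127 131 133 134 134]
 [ 92  93  85  71  58  63  81  98 107 111 113 115 113 114 115 115 115 115
  115 114 113 113 112 111 111 111 110 111 113 118 125 128 131 133]
 [ 78  80  70  59  58  73  94 106 111 113 112 112 113 113 114 114 115 115
  115 115 115 114 114 113 113 112 111 111 111 112 115 119 124 128]
 [ 68  68  62  58  67  84 100 109 111 112 112 113 113 113 113 115 114 115
  115 116 115 115 115 114 114 113 112 112 112 111 111 113 114 119]
 [ 63  64  61  61  71  85  99 106 109 111 112 113 112 112 113 113 113 114
  114 115 115 115 115 115 114 114 112 113 112 112 111 111 111 112]]
scene ptr tip [232.3424 245.442 ] ptr base [238.5281 237.8905]
ridge [222.0131 238.5572]
ridge [211.2254 251.1796]
```

The index sits about 6.5 mm further along +y in both views, so I nudge by that amount.

jog_arm --hand '[0.005,0.005,0.005,0.005,0.005]' --pt "0.0006 0.0032 0" --pt "0.0006 0.0034 0" --pt "0 0 0" --pt "0 0 0" --pt "0 0 0" --yaw '[0,0,0,0,0]'

```text
time_s: 9.78
position: [0.4918, 0.0203, 0.0879]
tool_rot: [[-0.984, 0.18, 0.003], [0.18, 0.984, -0.0], [-0.003, 0.0, -1.0]]
ft_force: [4.8, 0.0, 5.7]
grip_width: 0.0172
gripper_force: 31.0
```

Run:
```python
from h import *
np.set_printoptions(precision=4,suppress=True)
print(env.observe()["position"])
th=-.182;o=np.array([.5499,-.0216]);R=np.array([[np.cos(th),-np.sin(th)],[np.sin(th),np.cos(th)]])
S=lambda p:R.T@(p[:2]-o)
g=cv2.cvtColor(snap("top","t4"),cv2.COLOR_RGB2GRAY).astype(float)
print(g[131:149,258:270].astype(int))
for r in range(139,147):
    w=np.clip(125-g[r,259:267],0,None);u=(w*np.arange(259,267)).sum()/w.sum();print("ptr",r,round(u,2),S(onz("top",u,r,.044)),"if index",S(onz("top",u,r,.06)))
s=snap("scene","s4");gs=cv2.cvtColor(s,cv2.COLOR_RGB2GRAY).astype(float)
def dark(r,a,b):
    x=np.arange(a,b);w=np.clip(95-gs[r,a:b],0,None);return (w*x).sum()/w.sum()
for r,a,b in [(244,217,226),(246,215,225),(248,213,222),(250,211,221),(240,230,242),(242,229,240),(244,228,239),(245,228,237)]:
    u=dark(r,a,b);z=.131 if b<227 else .044;print(r,round(u,2),S(onz("scene",u,r,z)))
a=s[200:280,180:280];cv2.imwrite("pics/v4.png",cv2.resize(a,(750,600),interpolation=2)[:,:,::-1])
```

```text
[0.4918 0.0203 0.0879]
[[ 60  57  53  57  55  56  60  59  54  56  56  63]
 [ 78  66  66  60  58  60  58  57  56  58  52  59]
 [ 77  78  79  77  79  78  49  38  71  53  59  52]
 [ 77  76  77  77  77  79  41  47  79  78  78  79]
 [ 75  75  77  76  77  72  60  56  78  77  76  76]
 [ 74  74  75  74  76  72  58  73  76  76  75  76]
 [ 74  74  73  73  74  67  58  72  77  74  74  75]
 [136 136 139 139 145  79  56  76  76  75  75  73]
 [135 134 134 135 138  76  76  75  72 141 143  77]
 [133 135 134 137 141  56  67  72 138 137 134 137]
 [133 132 133 134 140  57  50  70 138 136 134 134]
 [135 135 136 136 137 143  77  71 137 136 135 134]
 [131 133 134 137 139 118  70  71 139 136 134 135]
 [136 136 135 138 118  54  68  70 137 135 134 135]
 [136 136 136 141  97  55 119 139 137 134 133 134]
 [125 108 124 127  79  55 141 139 137 136 134 135]
 [ 72  68  70  78  87  82  76 124 138 138 135 134]
 [ 53  56  55  53  56  54  65  84 110 140 137 137]]
ptr 139 264.53 [0.1004 0.0289] if index [0.0956 0.0281]
ptr 140 263.91 [0.096  0.0305] if index [0.0913 0.0297]
ptr 141 263.93 [0.0921 0.0297] if index [0.0875 0.0289]
ptr 142 264.53 [0.0886 0.0268] if index [0.084 0.026]
ptr 143 264.41 [0.0846 0.0265] if index [0.0801 0.0257]
ptr 144 263.84 [0.0803 0.0279] if index [0.0758 0.0271]
ptr 145 262.79 [0.0757 0.0312] if index [0.0712 0.0304]
ptr 146 262.13 [0.0713 0.033 ] if index [0.0669 0.0321]
244 221.09 [0.1368 0.0329]
246 219.38 [0.1441 0.0328]
248 217.75 [0.1513 0.0329]
250 215.96 [0.1585 0.0327]
240 238.35 [0.0563 0.0285]
242 237.58 [0.0631 0.0306]
244 236.2 [0.0709 0.0312]
245 234.79 [0.0759 0.0298]
```

View pics/v4.png

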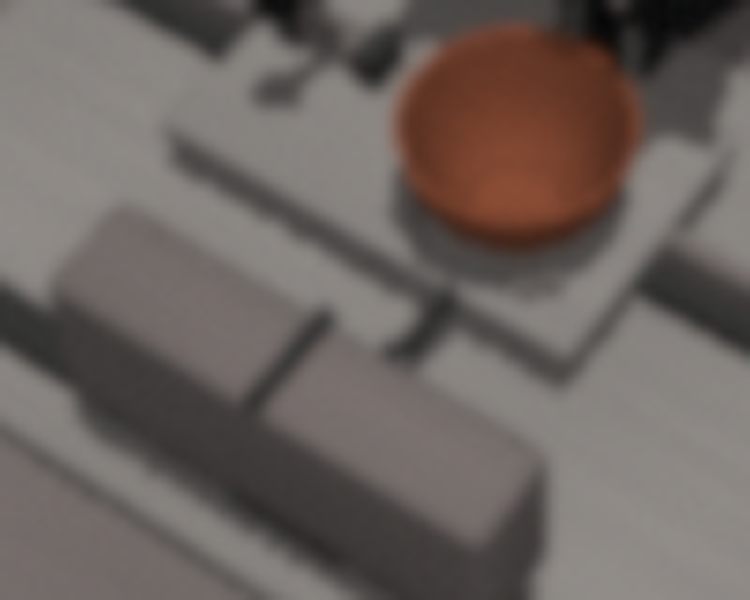

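The picture shows pointer (440,310) and ridge (290,360) in line; numerically both are at station y of about 0.031, agreeing within 2 mm. I release the post and go to the heater side of the ball.

jog_arm --hand '[0.03,0.06,0.085,0.085,0.085]' --pt "0 0 0" --pt "0 0 0" --pt "0 0 0.04" --pt "0 0 0.04" --pt "0 0 0.04" --yaw '[0,0,0,0,0]'

```text
time_s: 10.5
position: [0.49, 0.0205, 0.2082]
tool_rot: [[-0.984, 0.18, -0.002], [0.18, 0.984, 0.0], [0.002, 0.0, -1.0]]
ft_force: [1.4, -0.0, 0.1]
grip_width: 0.0852
gripper_force: 0.0
```

jog_arm --hand '[0,0,0,0,0]' --pt "0.033 -0.042 0" --pt "0.033 -0.042 0" --pt "0.033 -0.041 0" --pt "0 0 0" --pt "0 0 0" --yaw '[0,0,0,0,0]'

```text
time_s: 11.12
position: [0.589, -0.1042, 0.2067]
tool_rot: [[-0.984, 0.18, -0.002], [0.18, 0.984, 0.001], [0.002, 0.001, -1.0]]
ft_force: [-0.2, 0.4, -0.1]
grip_width: 0.0001
gripper_force: 0.0
```

Run:
```python
from h import *
np.set_printoptions(precision=4,suppress=True)
print(env.observe()["position"],env.observe()["grip_width"])
th=-.182;o=np.array([.5499,-.0216]);R=np.array([[np.cos(th),-np.sin(th)],[np.sin(th),np.cos(th)]])
S=lambda p:R.T@(p[:2]-o)
print(S(env.observe()["position"]))
s=snap("scene","s5");t=snap("top","t5")
gs=cv2.cvtColor(s,cv2.COLOR_RGB2GRAY).astype(float)
def dark(r,a,b):
    x=np.arange(a,b);w=np.clip(95-gs[r,a:b],0,None);return (w*x).sum()/w.sum()
for r,a,b in [(240,230,242),(242,229,240),(244,228,239),(245,228,237)]:
    print(r,S(onz("scene",dark(r,a,b),r,.044)))
v=np.hstack([cv2.resize(s[150:270,160:300],(467,400),interpolation=2),cv2.resize(t[108:214,200:340],(333,400),interpolation=2)])
cv2.imwrite("pics/v5.png",v[:,:,::-1])
```

```text
[ 0.589  -0.1042  0.2067] 9.2318656252027e-05
[ 0.0534 -0.0741]
240 [0.0562 0.0286]
242 [0.0631 0.0307]
244 [0.0709 0.0312]
245 [0.0758 0.0299]
```

View pics/v5.png

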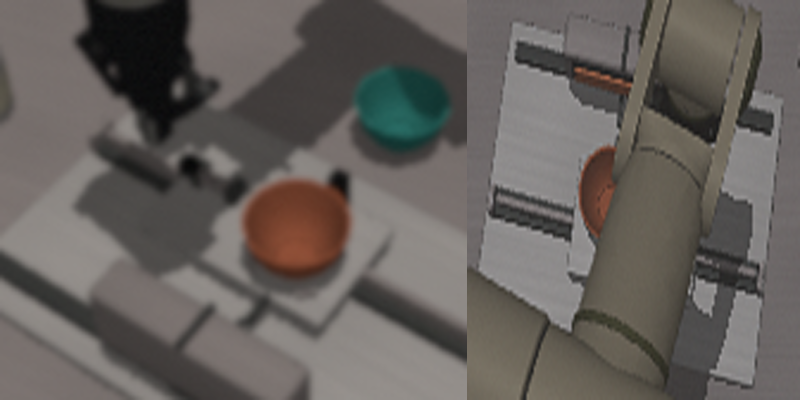

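The carriage stayed aligned, with the bowl seated at (297,228) and the fingers above the heater side of the ball at (190,168). I descend and push the lever back towards the robot.

jog_arm --hand '[0,0,0,0,0]' --pt "0 0 -0.03" --pt "0 0 -0.03" --pt "0 0 -0.03" --pt "0 0 0" --pt "-0.01 0.0018 0" --yaw '[0,0,0,0,0]'

```text
time_s: 11.85
position: [0.5799, -0.1026, 0.1187]
tool_rot: [[-0.984, 0.179, 0.002], [0.179, 0.984, -0.001], [-0.002, -0.0, -1.0]]
ft_force: [-0.7, 0.7, 0.9]
grip_width: -0.0001
gripper_force: 0.0
```

jog_arm --hand '[0,0,0,0,0]' --pt "-0.012 0.0022 0" --pt "-0.012 0.0022 0" --pt "-0.012 0.0022 0" --pt "-0.012 0.0022 0" --pt "-0.01 0.0018 0" --yaw '[0,0,0,0,0]'

```text
time_s: 12.48
position: [0.5209, -0.0921, 0.1173]
tool_rot: [[-0.984, 0.18, 0.0], [0.18, 0.984, 0.0], [-0.0, 0.0, -1.0]]
ft_force: [5.4, 0.3, -1.9]
grip_width: 0.0002
gripper_force: 2.1
```

jog_arm --hand '[0,0,0,0,0]' --pt "-0.006 0.001 0" --pt "-0.005 0.001 0" --pt "-0.003 0.0005 0" --pt "0 0 0" --pt "0 0 0" --yaw '[0,0,0,0,0]'

```text
time_s: 13.1
position: [0.5078, -0.0898, 0.1174]
tool_rot: [[-0.984, 0.18, 0.0], [0.18, 0.984, -0.0], [-0.0, -0.0, -1.0]]
ft_force: [3.1, -1.1, 1.5]
grip_width: -0.0001
gripper_force: 1.5
```

jog_arm --hand '[0,0,0,0,0]' --pt "-0.003 0.0005 0" --pt "0 0 0" --pt "-0.002 0.0005 0" --pt "0 0 0" --pt "0 0 0" --yaw '[0,0,0,0,0]'

```text
time_s: 13.72
position: [0.506, -0.09, 0.1187]
tool_rot: [[-0.984, 0.18, 0.009], [0.18, 0.984, -0.003], [-0.01, -0.001, -1.0]]
ft_force: [15.1, -1.9, 1.0]
grip_width: -0.0005
gripper_force: 6.8
```

The lever is back at its clamped stop. I back off, rise and move to the dial.

jog_arm --hand '[0,0,0,0,0.03]' --pt "0.012 -0.002 0" --pt "0.01 -0.002 0.01" --pt "0 0 0.05" --pt "0 0 0.06" --pt "-0.005 0.04 0" --yaw '[0,0,0,0,0.01]'

```text
time_s: 14.35
position: [0.5207, -0.054, 0.2408]
tool_rot: [[-0.985, 0.173, 0.005], [0.173, 0.985, -0.002], [-0.006, -0.001, -1.0]]
ft_force: [1.4, -0.4, -1.0]
grip_width: 0.0169
gripper_force: 0.0
```

jog_arm --hand '[0.05,0.05,0.05,0.05,0.05]' --pt "-0.005 0.045 0" --pt "-0.005 0.045 0" --pt "-0.005 0.045 0" --pt "-0.005 0.045 0" --pt "-0.005 0.045 0" --yaw '[0.015,0.015,0.015,0.015,0.015]'

```text
time_s: 14.98
position: [0.4936, 0.1736, 0.2367]
tool_rot: [[-0.995, 0.095, -0.003], [0.095, 0.995, -0.001], [0.003, -0.001, -1.0]]
ft_force: [0.1, -0.8, 0.3]
grip_width: 0.0499
gripper_force: 0.0
```

jog_arm --hand '[0.05,0.05,0.05,0.05,0.05]' --pt "-0.005 0.045 0" --pt "-0.005 0.045 0" --pt "-0.005 0.045 0" --pt "-0.005 0.045 0" --pt "0 0 0" --yaw '[0.015,0.015,0.015,0.015,0]'

```text
time_s: 15.6
position: [0.4732, 0.3544, 0.2361]
tool_rot: [[-0.999, 0.032, -0.003], [0.032, 0.999, -0.001], [0.003, -0.002, -1.0]]
ft_force: [0.4, 0.0, 0.3]
grip_width: 0.0498
gripper_force: 0.0
```

Run:
```python
from h import *
np.set_printoptions(precision=4,suppress=True)
st=env.observe();print(st["position"],st["grip_width"],np.arctan2(st["tool_rot"][1,1],st["tool_rot"][0,1]))
th=-.182;o=np.array([.5499,-.0216]);R=np.array([[np.cos(th),-np.sin(th)],[np.sin(th),np.cos(th)]])
S=lambda p:R.T@(p[:2]-o)
s=snap("scene","s6");t=snap("top","t6");gs=cv2.cvtColor(s,cv2.COLOR_RGB2GRAY).astype(float);g=cv2.cvtColor(t,cv2.COLOR_RGB2GRAY).astype(float)
def dark(r,a,b):
    x=np.arange(a,b);w=np.clip(95-gs[r,a:b],0,None);return (w*x).sum()/w.sum()
for r,a,b in [(240,230,242),(242,229,240),(244,228,239),(245,228,237)]: print(r,S(onz("scene",dark(r,a,b),r,.044)))
# ball: darkest blob near expected clamped position
for n,x in(("clamped",-.056),("released",.016)):
    w=R@[x,-.074]+o;u=proj("top",[*w,.1204]);i,j=int(round(u[1])),int(round(u[0]));print(n,u,g[i-2:i+3,j-2:j+3].astype(int))
# initial dial: white line & black bar in first top picture
g0=cv2.cvtColor(cv2.imread("pics/top0.png"),cv2.COLOR_BGR2GRAY);print(g0[176:197,147:170])
print(proj("top",[.466,.389,.09]),proj("top",[.494,.388,.09]),proj("top",[.438,.390,.09]))
```

```text
[0.4732 0.3544 0.2361] 0.04982025481430086 1.5388024377268301
240 [0.0563 0.0286]
242 [0.0632 0.0305]
244 [0.0711 0.0309]
245 [0.076  0.0296]
clamped [284.9668 179.1773] [[ 38  39  39  38  33]
 [ 36  42  46  42  36]
 [ 34  40  43  41  36]
 [ 39  37  40  40  33]
 [112  58  37  38  47]]
released [288.383  159.9546] [[132 131 131 131 133]
 [133 134 133 132 133]
 [133 132 133 132 132]
 [133 134 132 134 131]
 [134 134 134 132 133]]
[[107 107 106 104 107 106 107 109 108 109 111  90  36 110 112  89  34 111
  113 112 112 112 113]
 [106 107 107 108 109 108 111 112 114 114 115 122 118 115 115  70  85 115
  115  93  29  43 112]
 [106 104 108 108 109 110 114  87  25  76  48  44  45  63  89 119 119 118
   92  31  93 118 116]
 [104 104 103 105 108 110  66  29  49 112  39  25  27  33  35  43  86 118
   38  92 116 116 116]
 [104 105 106 109 111  48  31  31  54 113  34  27  33  27  37  35  29  86
  117 117 115 114 117]
 [105 106 107 113  49  32  34  29  53  86  31  32  30  28  41  38  36  30
   88 117 115  67  26]
 [107 106 111  67  32  34  36  30  56  85  34  28  31  28  38  38  37  35
   40 119  43
[... 728 characters left out ...]
40  29  30  29  39  40  37  39  39
   32 122 117 117 115]
 [110 110 113  69  32  35  34  36  38  38  28  31  31  40  36  39  37  27
   48 118 116 114 112]
 [110 110 110 116  37  34  31  33  35  36  27  31  27  40  39  40  33  41
  119 117 115 114 115]
 [108 108 108 111 116  48  35  30  29  28  25  28  29  38  37  27  38 120
  116 114 113 114 116]
 [109 109 110 110 112 117  65  38  35  36  37  28  35  33  40  60 116 115
  113 112 113 112 111]
 [107 109 110 110 112 110 114 118  90  64  65  39  60 120 119 118 115 114
  113 114 115 114 113]
 [108 110 110 111 111 111 112 114 113 117 117 118 117 115 113 113 113 112
  111 114 114 113 113]]
[155.6755 184.9978] [156.2732 177.517 ] [155.0741 192.525 ]
```

The lever is clamped (dark ball at the clamped pixel (285,179)), the pointer is at 0.030-0.031, and the gripper yaw already suits the dial bar. I descend on it.

jog_arm --hand '[0.05,0.05,0.05,0.05,0.05]' --pt "-0.007 0.035 0" --pt "0 0 -0.04" --pt "0 0 -0.04" --pt "0 0 -0.03" --pt "0 0 0" --yaw '[0,0,0,0,0]'

```text
time_s: 16.32
position: [0.4671, 0.3855, 0.1255]
tool_rot: [[-0.999, 0.037, -0.005], [0.037, 0.999, -0.003], [0.005, -0.003, -1.0]]
ft_force: [0.4, 0.3, 0.1]
grip_width: 0.0503
gripper_force: 0.0
```

jog_arm --hand '[0.05,0.05,0.05,0.05,0.05]' --pt "0 0 -0.02" --pt "0 0 -0.01" --pt "0 0 -0.01" --pt "0 0 0" --pt "0 0 0" --yaw '[0,0,0,0,0]'

```text
time_s: 16.95
position: [0.4679, 0.3874, 0.0879]
tool_rot: [[-0.999, 0.036, 0.001], [0.036, 0.999, 0.0], [-0.001, 0.0, -1.0]]
ft_force: [-1.3, -0.6, 0.1]
grip_width: 0.0501
gripper_force: 0.0
```

jog_arm --hand '[0.03,0.015,0.005,0.005,0.005]' --pt "0 0 0" --pt "0 0 0" --pt "0 0 0" --pt "0 0 0" --pt "0 0 0" --yaw '[0,0,0,0,0]' --grip_force 50

```text
time_s: 17.58
position: [0.4678, 0.3887, 0.088]
tool_rot: [[-0.999, 0.036, 0.001], [0.036, 0.999, 0.003], [-0.001, 0.003, -1.0]]
ft_force: [-1.3, 7.5, 1.0]
grip_width: 0.0129
gripper_force: 51.8
```

jog_arm --hand '[0.005,0.005,0.005,0.005,0.005]' --pt "-0.001 0.001 0" --pt "0 0 0" --pt "0 0 0" --pt "0 0 0" --pt "0 0 0" --yaw '[-0.1,-0.15,-0.15,-0.15,-0.1]'

```text
time_s: 18.2
position: [0.4673, 0.3882, 0.088]
tool_rot: [[-0.772, 0.636, 0.002], [0.636, 0.772, 0.0], [-0.001, 0.001, -1.0]]
ft_force: [1.6, -1.8, 2.5]
grip_width: 0.0126
gripper_force: 52.0
```

jog_arm --hand '[0.005,0.005,0.005,0.005,0.005]' --pt "0 0 0" --pt "0 0 0" --pt "0 0 0" --pt "0 0 0" --pt "0 0 0" --yaw '[-0.1,-0.1,-0.1,-0.1,0]'

```text
time_s: 18.82
position: [0.4669, 0.388, 0.0879]
tool_rot: [[-0.467, 0.884, 0.001], [0.884, 0.467, -0.001], [-0.001, 0.001, -1.0]]
ft_force: [0.6, -3.1, 5.9]
grip_width: 0.0128
gripper_force: 52.3
```

Run:
```python
from h import *
np.set_printoptions(precision=4,suppress=True)
st=env.observe();print(st["position"],st["grip_width"],st["gripper_force"],st["ft_force"],st["wrist_torque"],np.arctan2(st["tool_rot"][1,1],st["tool_rot"][0,1])-1.5388)
s=snap("scene","s7");t=snap("top","t7")
v=np.hstack([cv2.resize(s[210:290,340:420],(400,400),interpolation=2),cv2.resize(t[150:214,128:192],(400,400),interpolation=2)])
cv2.imwrite("pics/v7.png",v[:,:,::-1])
```

```text
[0.4669 0.388  0.0879] 0.012834688888868013 52.31691598892212 [ 0.5555 -3.0933  5.9462] [-0.6392  0.0613  0.1561] -1.0526220432891662
```

View pics/v7.png

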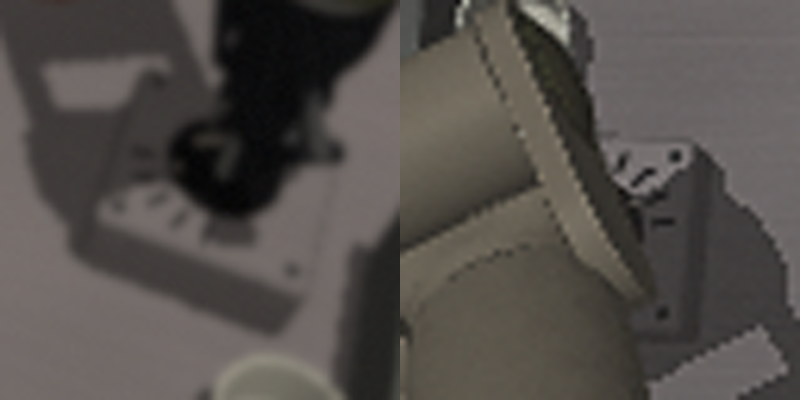

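The scene crop shows the gripper on the dial with its white line at about (225,150), pointing near the third mark at (150,155). I check the angle numerically.

Run:
```python
from h import *
np.set_printoptions(precision=3,suppress=True)
g=cv2.cvtColor(cv2.imread("pics/s7.png"),cv2.COLOR_BGR2GRAY).astype(int)
print("cols 374..392 rows 230..250");print(g[230:250,374:392])
for a in(.7,.9,1.05,1.2,1.35):
    d=np.array([np.cos(-.03-a),np.sin(-.03-a)]);print(a,*[proj("scene",[.466+r*d[0],.389+r*d[1],.09]) for r in(.014,.028)])
```

```text
cols 374..392 rows 230..250
[[58 59 60 61 60 59 59 59 55 46 37 29 19 14 12 11 11  9]
 [60 60 60 59 58 60 60 57 52 45 39 30 21 12 10 13 11 12]
 [60 59 58 58 57 56 56 53 47 40 32 23 15 11 11 14 11 14]
 [59 58 57 53 51 47 45 43 39 32 25 18 12 12  7 11 14 10]
 [59 55 51 44 37 32 29 30 31 24 17 12 12 12 11 12 12 13]
 [56 48 39 28 21 19 19 25 27 23 18 15 16 11 10 11 12 12]
 [50 36 26 16 16 23 28 32 34 31 27 24 22 20 14 12 13 13]
 [40 26 16 14 23 36 42 46 45 44 40 35 34 27 17 10 13 14]
 [30 15 10 11 24 36 43 45 45 44 41 40 40 34 22 13  8 10]
 [24 10  9 10 15 25 29 27 29 30 34 41 44 36 23 14  9 12]
 [21 11  7  4 11 10 15 13 13 20 34 43 44 35 20 14  9 11]
 [24 17 12  9  6  6  8 11 13 23 38 45 40 29 15 13 11 11]
 [32 29 22 10  5  9  7  9 16 29 43 45 36 23 14 12 13 13]
 [37 35 25 13  7  6  6  9 16 34 44 41 31 18 11  9 13 10]
 [35 28 20 11  7  8  7  6 17 31 41 37 24 16 12 10 14 11]
 [39 24 15  9  5  8  7  7 15 23 32 27 20 13 12 12 11 13]
 [53 36 18 10  7  6  6  8 10 12 18 14 12  9  8 13 13 15]
 [76 60 38 21  9  8  7  8  8  8  9  8  4  8  9 10 14 14]
 [91 84 63 40 22 14 11  9  9  6  5  7  7  8  6 11 12 13]
 [99 99 86 63 40 23 17 12  9  7  7  8  6  7 10  8 13 14]]
0.7 [383.605 239.112] [379.57  240.915]
0.9 [383.045 238.314] [378.461 239.31 ]
1.05 [382.744 237.69 ] [377.873 238.057]
1.2 [382.554 237.06 ] [377.506 236.796]
1.35 [382.478 236.437] [377.367 235.553]
```

The white line (378.5,237.6)-(386,238) matches a dial angle of about 1.05, and the tool turned 1.053 rad. I hold for 0.6 s.

jog_arm --hand '[0.005,0.005,0.005,0.005,0.005]' --pt "0 0 0" --pt "0 0 0" --pt "0 0 0" --pt "0 0 0" --pt "0 0 0" --yaw '[0,0,0,0,0]'

```text
time_s: 19.55
position: [0.4669, 0.3879, 0.088]
tool_rot: [[-0.469, 0.883, 0.001], [0.883, 0.469, -0.0], [-0.001, 0.001, -1.0]]
ft_force: [-0.0, -3.5, 5.5]
grip_width: 0.0129
gripper_force: 52.3
```

Run:
```python
from h import *
st=env.observe();print(st["time_s"],np.arctan2(st["tool_rot"][1,1],st["tool_rot"][0,1])-1.5388,st["gripper_force"],st["wrist_torque"])
print(env.close_job())
```

```text
19.55 -1.0510543056038455 52.31455206871033 [-0.738133    0.0731279   0.18570009]
the job is handed in; nothing more can be done
None
```

I handed the job in at 19.6 s, before any verdict was shown: the carriage is clamped with pointer and index about 1–2 mm apart, the bowl looked upright in its seat in the last view of it (before clamping), and the gripper is holding the dial at about 1.05 rad, the third mark.

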